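# Set the plunger's stroke with two spacer plates

### The job

Set the stroke of the plunger in the metal stand: stack the two steel spacer plates squarely, one on the other, on the stand's rectangular pad, all edges flush with the pad. Then take the plunger by its knob and draw it straight up in its bore, without wrenching it sideways and without pulling it out, until the underside of its collar is level with the top of the pile; finish while still holding it there, with nothing but the grip carrying it. Leave the other things on the worktop where they are.

Things in the scene. Friction and masses are not known exactly. Their poses are not given: they have to be found in the camera images.
- pad_top (a point): centre of the top face of the stand's pad, an aluminium column 40 mm along its x by 64 mm along its y, whose flat top is 72 mm above the worktop (z up). The stand is fixed to the worktop: a dark steel foot 70 (x) x 176 (y) x 12 mm carries the pad and, 100 mm from it along the stand's +y axis (centre to centre), the guide block
- bore_mouth (a point): centre of the mouth of the vertical bore in the top face of the stand's guide block (aluminium, 44 x 44 mm, top 72 mm above the worktop, level with the pad's top); same axes as pad_top, at (0, +100, 0) mm from it. Bore 15.5 mm wide, 60 deep, for the 14 mm rod
- collar_underside (a point): centre of the underside of the plunger's collar. The plunger is a loose steel rod of 0.13 to 0.25 kg, z along it upward: 14 mm thick and 55 mm long below this point, with a collar 30 mm across and 6 thick above it, then a 12 mm neck, then the knob. At the start the rod is fully home and the collar rests on the guide block, this point at bore_mouth; it slides freely and drops back when let go
- knob_centre (a point): centre of the plunger's black cylindrical knob, 24 mm across and 26 high, 37 mm above the underside of the collar; the knob's top is 50 mm above that underside
- spacer_a_centre (a point): centre (half-way up) of one of two equal plain steel spacer plates, 40 (x) x 64 (y) x 15 mm (z up), 0.14 to 0.28 kg, lying flat and loose on the worktop to the left of the stand
- spacer_b_centre (a point): the same for the other plate; either may be the lower one
- fittings_jar: bystander: small jar with a dark screw cap, 42 mm across, 57 high, behind the two spacers; origin at the centre of its underside
- label_tape: bystander: roll of label tape lying flat, 64 mm across, 18 high, to the right of the stand; origin at the centre of its underside
- glass_beaker: bystander: clear beaker, 52 mm across, 70 high, to the right, past the big instrument's window; origin at the centre of its underside

How it is judged (in metres and radians):
On the way, in this order (a step that is already met when the one before it is completed fails the run):
1. both spacer plates lie squarely piled on the pad and are let go, the plunger still home (x of spacer_a_centre in the frame of pad_top between -0.006 and 0.006 m and y of spacer_a_centre in the frame of pad_top between -0.006 and 0.006 m and angle between the x axis of each of spacer_a_centre, spacer_b_centre and the x axis of pad_top, either way round below 0.12 rad and angle between each of spacer_a_centre, spacer_b_centre's own z axis and vertical below 0.05 rad and x of spacer_b_centre in the frame of pad_top between -0.006 and 0.006 m and y of spacer_b_centre in the frame of pad_top between -0.006 and 0.006 m and ((z of spacer_a_centre in the frame of pad_top between 0.0045 and 0.0105 m and z of spacer_b_centre in the frame of pad_top between 0.0195 and 0.0255 m) or (z of spacer_b_centre in the frame of pad_top between 0.0045 and 0.0105 m and z of spacer_a_centre in the frame of pad_top between 0.0195 and 0.0255 m)) and contact force between the fingers and spacer_a below 0.1 N and contact force between the fingers and spacer_b below 0.1 N and z of collar_underside in the frame of bore_mouth below 0.004 m), for 0.2 s.
2. with the pile in place, the plunger is drawn up, held in the fingers (x of spacer_a_centre in the frame of pad_top between -0.006 and 0.006 m and y of spacer_a_centre in the frame of pad_top between -0.006 and 0.006 m and angle between the x axis of each of spacer_a_centre, spacer_b_centre and the x axis of pad_top, either way round below 0.12 rad and angle between each of spacer_a_centre, spacer_b_centre's own z axis and vertical below 0.05 rad and x of spacer_b_centre in the frame of pad_top between -0.006 and 0.006 m and y of spacer_b_centre in the frame of pad_top between -0.006 and 0.006 m and ((z of spacer_a_centre in the frame of pad_top between 0.0045 and 0.0105 m and z of spacer_b_centre in the frame of pad_top between 0.0195 and 0.0255 m) or (z of spacer_b_centre in the frame of pad_top between 0.0045 and 0.0105 m and z of spacer_a_centre in the frame of pad_top between 0.0195 and 0.0255 m)) and contact force between the fingers and spacer_a below 0.1 N and contact force between the fingers and spacer_b below 0.1 N and z of collar_underside in the frame of bore_mouth above 0.012 m and contact force between the fingers and plunger above 1 N), for 0.1 s.
At the end, for the whole second after the job is handed in: Both plates piled flat on the pad, each within 6 mm and 0.12 rad of it, at rest, untouched. The plunger held still in the fingers, in its bore, its collar's underside 25 to 35 mm above the guide block (pile: 30 mm), clear of the plates, pressing on the bore with less than 25 N (x of spacer_a_centre in the frame of pad_top between -0.006 and 0.006 m and y of spacer_a_centre in the frame of pad_top between -0.006 and 0.006 m and angle between the x axis of each of spacer_a_centre, spacer_b_centre and the x axis of pad_top, either way round below 0.12 rad and angle between each of spacer_a_centre, spacer_b_centre's own z axis and vertical below 0.05 rad and x of spacer_b_centre in the frame of pad_top between -0.006 and 0.006 m and y of spacer_b_centre in the frame of pad_top between -0.006 and 0.006 m and ((z of spacer_a_centre in the frame of pad_top between 0.0045 and 0.0105 m and z of spacer_b_centre in the frame of pad_top between 0.0195 and 0.0255 m) or (z of spacer_b_centre in the frame of pad_top between 0.0045 and 0.0105 m and z of spacer_a_centre in the frame of pad_top between 0.0195 and 0.0255 m)) and contact force between the fingers and spacer_a below 0.1 N and contact force between the fingers and spacer_b below 0.1 N and linear speed of each of spacer_a, spacer_b below 0.02 m/s and z of collar_underside in the frame of bore_mouth between 0.025 and 0.035 m and horizontal distance between collar_underside and bore_mouth below 0.004 m and angle between the z axis of collar_underside and the z axis of bore_mouth, either way round below 0.06 rad and linear speed of plunger below 0.01 m/s and contact force between the fingers and plunger above 2 N and contact force between plunger and stand below 25 N and contact force between plunger and spacer_a below 0.2 N and contact force between plunger and spacer_b below 0.2 N); the arm keeps its last pose, push and grip.
It fails at once if the plunger is pulled out, or nearly out, of its bore (collar more than 48 mm above the guide block) (z of collar_underside in the frame of bore_mouth above 0.048 m).
It fails at once if the plunger is wrenched against its bore (more than 60 N) (contact force between plunger and stand above 60 N).
It fails at once if a bystander is moved by more than 30 mm (distance of any of fittings_jar, label_tape, glass_beaker from where it was at the start of the episode above 0.03 m).
It also fails if it takes over 72 s, if anything falls off the work surface, if the arm or the gripper's body presses on something with over 40 N, if the wrist force passes 120 N, or if a joint passes its speed limit or range.

### The arm

A 6-joint arm with a two-finger parallel gripper is mounted at the origin on a cart in front of the work surface, level with it; the furniture and walls round the work are solid. World frame = base frame: x ahead of the robot, y to its left, z up, the work surface at z = 0. Lengths are in mm, angles in degrees, forces in N, time in s.
With the tool pointing down it reaches from about 250 to 800 mm from the base axis. Payload 3.9 kg.
Tool frame: the origin (TCP) lies on the centre line of the jaws, within the pads' length; the fingertips stand 11 mm ahead of it and the grasp point (between the pads) lies 8 mm behind it; z points along the fingers, y is the line along which they close (so a half turn about z gives the same grasp; the last joint's range is limited). The gripper opens to 85 mm and grips with 20 to 120 N. Pads are 22 mm wide; open, the fingers measure 114 mm over their backs; the gripper's body (76 mm by 85 mm) begins 54 mm behind the grasp point. The pads swing forward as they close: fully open they stand 13 mm farther back than shut.
Start: joints at [-70.875, 14.897, -7.913, 67.191, 0, 90], TCP at [172.004, -496.014, 242.304] pointing down, gripper open.
Joint ranges: [-159.42, 159.42], [-47.68, 98.78], [-73.54, 78.23], [-108.79, 121.32], [-90, 84.71], [-180, 180]. Speed limits (degrees/s): [147.25, 147.25, 180, 180, 180, 180].

### API

Orientations are given as a 3x3 rotation matrix whose columns are the frame's x, y, z axes.
In Python, from station import robot, viewer gives the robot as it stands.
- The arm moves only by the tool servo_tool, never from a script. Its argument "targets" is one flat list of numbers, 5 for each row, row after row: the shift along the tool's x, y, z normalised to -1 to 1, where 1 is 750 mm, then the turn about the tool's z normalised to -1 to 1, where 1 is 6 degrees, then the opening, from 0 (shut) to 1 (fully open). A call has exactly 8 rows; each row shifts and turns the commanded pose from where the row before left it, along the tool's axes as they then stand; what a row does not reach is not made up. A row lasts 1/8 s, in which the tool goes at most 62.5 mm and 10.7 degrees, less where a joint would pass 70% of its speed; a pose out of reach is approached as far as the arm can. A call with a number of a shift or a turn outside -1 to 1 is refused whole. A call with a gripper value outside its range is refused whole. The fingers move at their own pace and stop on an object; "newtons" is the grip in N (left out, the last holds). Time passes only in rows, so rows that do not move let the fingers close, or fill a call up. It gives the time, the measured TCP pose, the force, the opening and the grip force at its end, in the units of the state.
- robot.sense(): the state, without advancing time (a new reading comes with each control period).
- viewer.grab_frame(name): name is "scene" or "top"; returns a dict with "image" (420x560x3 uint8, blue, green, red), "depth" (420x560 float32, mm along the optical axis (not along the pixel's ray), 0 where there is no reading), "fov_y" (degrees; the focal length in pixels is half the picture's height over the tangent of half this angle, whatever the lens; pixels are square), "cx", "cy" (the principal point, pixels), "extrinsics" (4x4, takes a point from camera to world coordinates). Camera axes: x right, y up, looking along -z (the intrinsics and any distortion apply to the point x, -y, -z); pixel columns grow to the right and rows downward; lengths in mm; the calibration is good to about 2 mm. A picture is of the moment at which its call begins.
- robot.job_done(): hands the job in; it is judged then, once.
The state is a dict: "clock": time; "joints": joint angles; "qvel": joint speeds; "joint_efforts": joint torques, N m; "position": TCP position; "ee_rot": TCP orientation; "force": force on the tool from outside, world axes, zero at the start; "wrist_torque": the same for the moment, N m; "grip_width": finger opening in mm; "grasp_force": force on a finger pad.
Only numpy, scipy, OpenCV 4.12 (cv2) and the standard library are available. Lean on these libraries where they do the work, as an engineer would, in place of code of your own. Each camera call takes 0.05 s, during which the arm holds its last target. There are 200 camera calls.

## Working session

There is one attempt and no reset: what is moved stays moved. The work goes in short steps, Python scripts to look and compute and a tool call to move; the robot and the scene stay as the last step left them, time stands still between calls to the robot, and variables do not carry over. Pictures are saved under pics/ and viewed, at most 12 in all, crops included, and the job is handed in when it is done.

Besides the shell and the picture viewer there is one more tool, called after "Call:" as name(argument=value, ...), one argument or row to a line, values as JSON. servo_tool: Moves the arm, as the interface text tells. Scaled input: -1 to 1 covers 750 mm each way for a shift and 6 degrees each way for a turn. Its arguments: {"type":"object","properties":{"targets":{"type":"array","items":{"type":"number","minimum":-1,"maximum":1}},"newtons":{"type":"number"}},"required":["targets"]}

```bash
ls; mkdir -p pics; python3 - <<'E'
from station import robot, viewer
import cv2,pickle,numpy as np
s=robot.sense();print(s['clock'],s['position'],s['ee_rot'],s['grip_width'])
for n in ['scene','top']:
    f=viewer.grab_frame(n);pickle.dump(f,open(f'{n}0.pkl','wb'))
    cv2.imwrite(f'pics/{n}0.png',f['image']);print(n,f['fov_y'],f['cx'],f['cy'],np.round(f['extrinsics'],3).tolist(),[k for k in f])
E
```

```text
pics
0.0 [ 171.78449725 -495.3875937   241.45808944] [[ 9.44797574e-01  3.27653966e-01 -6.50077671e-04]
 [ 3.27654610e-01 -9.44795730e-01  1.86654261e-03]
 [-2.61052101e-06 -1.97650587e-03 -9.99998047e-01]] 85.58865692912731
scene 53.79573354024165 276.5761557098358 216.31749783801158 [[-0.732, 0.438, -0.523, -99.936], [-0.682, -0.466, 0.564, 639.081], [0.003, 0.769, 0.64, 828.265], [0.0, 0.0, 0.0, 1.0]] ['image', 'depth', 'fov_y', 'cx', 'cy', 'extrinsics']
top 47.72074451677108 274.6603034519307 216.92322490266093 [[-0.008, 0.996, -0.091, 366.26], [-1.0, -0.009, -0.004, 1.265], [-0.004, 0.091, 0.996, 1718.56], [0.0, 0.0, 0.0, 1.0]] ['image', 'depth', 'fov_y', 'cx', 'cy', 'extrinsics']
```

View pics/scene0.png

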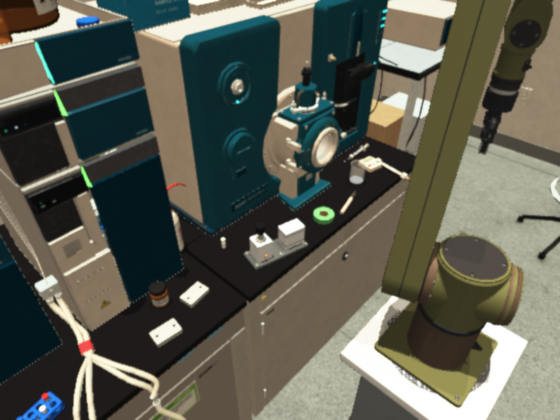

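View pics/top0.png

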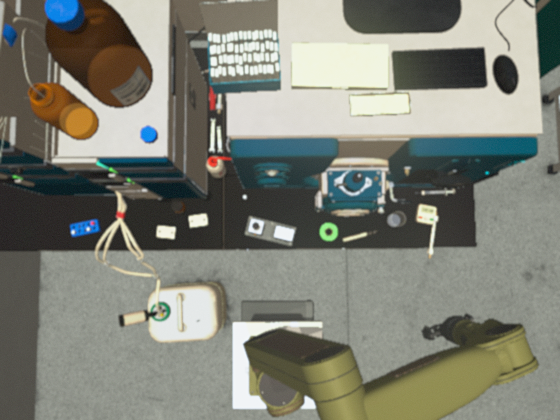

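The scene view shows the plates at about (165,333) and (195,294), the knob at (260,232), the pad at (290,230) and the jar at (158,293). In the top view the plates are at (166,232) and (198,221), the guide block at (256,226), the pad at (285,234) and the tape at (329,232).

```bash
cat > h.py <<'E'
import numpy as np,cv2,pickle
def K(f): return 210/np.tan(np.radians(f['fov_y']/2))
def rays(f,uv):
    uv=np.asarray(uv,float).reshape(-1,2);k=K(f)
    d=np.c_[(uv[:,0]-f['cx'])/k,-(uv[:,1]-f['cy'])/k,-np.ones(len(uv))]
    E=f['extrinsics'];return E[:3,3],d@E[:3,:3].T
def plane(f,uv,z):
    o,d=rays(f,uv);return o+d*((z-o[2])/d[:,2])[:,None]
def cloud(f):
    v,u=np.mgrid[:420,:560];o,d=rays(f,np.c_[u.ravel(),v.ravel()])
    return (o+d*f['depth'].reshape(-1,1)).reshape(420,560,3)
def proj(f,P):
    E=f['extrinsics'];p=(np.atleast_2d(P)-E[:3,3])@E[:3,:3];k=K(f)
    return np.c_[f['cx']+k*p[:,0]/-p[:,2],f['cy']-k*p[:,1]/-p[:,2]]
E
python3 - <<'E'
from h import *
for n,boxes in dict(scene=[('A',145,315,190,350),('B',178,278,212,310),('stand',240,210,315,275)],top=[('A',152,222,180,244),('B',185,210,212,232),('stand',240,210,302,250)]).items():
    f=pickle.load(open(n+'0.pkl','rb'));P=cloud(f);g=f['image'].max(2)
    for nm,a,b,c,d in boxes:
        p=P[b:d,a:c].reshape(-1,3);w=g[b:d,a:c].ravel()
        print(n,nm,'dark z',np.percentile(p[w<50][:,2],[10,50,90]).round(1))
        if nm!='stand':
            m=(g[b:d,a:c]>130).astype('u1');q=p[m.ravel()>0]
            print(' z',np.percentile(q[:,2],[5,25,50,75,95]).round(1),'n',len(q))
            t=q[q[:,2]>9];r=cv2.minAreaRect(t[:,:2].astype('f4'));print(' depth rect',np.round(r[0],1),np.round(r[1],1),round(r[2],1))
            cs=cv2.findContours(m,cv2.RETR_EXTERNAL,cv2.CHAIN_APPROX_NONE)[0];ct=max(cs,key=cv2.contourArea).reshape(-1,2)+[a,b]
            r=cv2.minAreaRect(plane(f,ct,15)[:,:2].astype('f4'));print(' plane rect',np.round(r[0],1),np.round(r[1],1),round(r[2],1))
        else:
            for lo,hi in [(66,78),(108,135)]:
                t=p[(p[:,2]>lo)&(p[:,2]<hi)];print(lo,len(t),t.mean(0).round(1),t.min(0).round(),t.max(0).round())
    s=cv2.resize(f['image'][boxes[0][2]-120 if n=='scene' else 200:355 if n=='scene' else 255,140:345 if n=='scene' else 310],None,fx=3.8 if n=='scene' else 4.5,fy=3.8 if n=='scene' else 4.5,interpolation=cv2.INTER_CUBIC)
    cv2.imwrite(f'pics/{n}0c.png',s[:600,:800]);print(s.shape)
E
```

```text
scene A dark z [-3.5 -1.4  0.4]
 z [ 0.3 12.3 13.5 14.6 15.9] n 465
 depth rect [192.2 498.4] [ 70.  644.6] 70.5
 plane rect [470.7 399.5] [66.  43.9] 83.8
scene B dark z [-3.4 -1.3  0.5]
 z [ 0.2 12.1 13.4 14.6 16.1] n 366
 depth rect [230.6 466.5] [ 71.5 742.3] 56.9
 plane rect [511.6 283.5] [43.7 67.6] 7.7
scene stand dark z [-3.9 -1.3  1.8]
66 411 [467.9  17.4  70.9] [434. -60.  66.] [511.  99.  78.]
108 69 [482.5  75.  118.1] [473.  61. 109.] [498.  86. 124.]
(608, 779, 3)
top A dark z [-4.4  0.6  6.2]
 z [ 0.5 11.6 15.1 18.2 21.9] n 240
 depth rect [434.1 215.2] [446.7  45.1] 78.2
 plane rect [472.6 400.6] [68.9 45.1] 83.8
top B dark z [-4.9  1.   6. ]
 z [-0.  10.3 14.8 17.8 22.3] n 240
 depth rect [461.8 153.1] [353.3  62.1] 67.8
 plane rect [513.6 284.7] [45.5 69.2] 8.3
top stand dark z [-3.7  1.3  7.5]
66 282 [470.6  11.2  72.2] [436. -56.  66.] [514. 100.  78.]
108 41 [486.3  73.4 122.6] [475.  63. 114.] [496.  84. 130.]
(248, 765, 3)
```

View pics/scene0c.png

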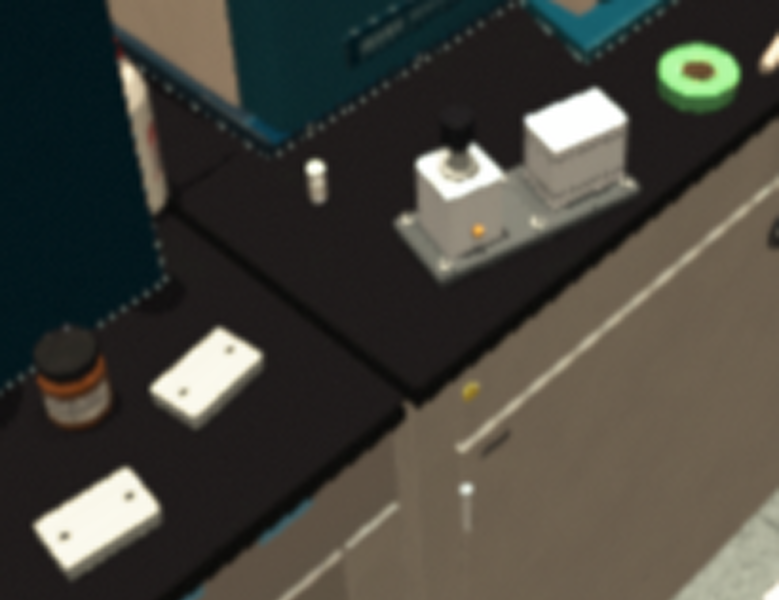

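View pics/top0c.png

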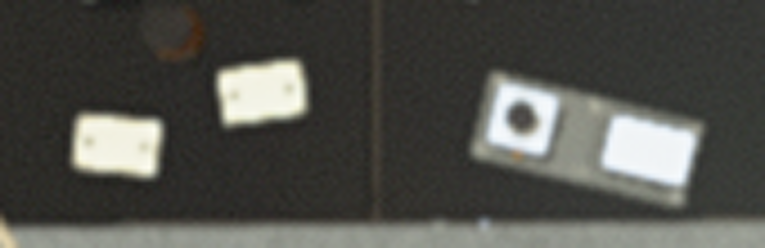

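```bash
python3 - <<'E'
from h import *
for n,thr,boxes in [('scene',190,[('guide',245,210,277,265),('pad',276,215,310,265)]),('top',200,[('guide',242,212,268,240),('pad',269,218,300,248)])]:
    f=pickle.load(open(n+'0.pkl','rb'));k=6
    for nm,a,b,c,d in boxes:
        im=cv2.resize(f['image'][b:d,a:c],None,fx=k,fy=k,interpolation=cv2.INTER_CUBIC).min(2)
        for t in (thr-30,thr):
            m=(im>t).astype('u1');ct=max(cv2.findContours(m,0,1)[0],key=cv2.contourArea).reshape(-1,2)
            uv=(ct+.5)/k-.5+[a,b];r=cv2.minAreaRect(plane(f,uv,72)[:,:2].astype('f4'));print(n,nm,t,np.round(r[0],1),np.round(r[1],1),round(r[2],1))
    # plates upsampled
    for nm,a,b,c,d in ([('A',145,315,190,350),('B',178,278,212,310)] if n=='scene' else [('A',152,222,180,244),('B',185,210,212,232)]):
        im=cv2.resize(f['image'][b:d,a:c],None,fx=k,fy=k,interpolation=cv2.INTER_CUBIC).min(2)
        for t in (130,170):
            m=(im>t).astype('u1');ct=max(cv2.findContours(m,0,1)[0],key=cv2.contourArea).reshape(-1,2)
            uv=(ct+.5)/k-.5+[a,b];r=cv2.minAreaRect(plane(f,uv,15)[:,:2].astype('f4'));print(n,nm,t,np.round(r[0],1),np.round(r[1],1),round(r[2],1))
    a,b,c,d=(240,200,275,250) if n=='scene' else (242,212,268,240)
    im=f['image'][b:d,a:c].max(2);print(np.argwhere(im<40).mean(0)[::-1]+[a,b])
    if n=='top': # knob dark pixels inside the guide
        m=(f['image'][220:234,250:262].max(2)<110);v,u=np.nonzero(m);print('knob',plane(f,[[u.mean()+250,v.mean()+220]],117).round(1),m.sum())
E
```

```text
scene guide 160 [484.4  72.7] [49.3 50.7] 74.9
scene guide 190 [484.8  72.5] [46.8 48.7] 77.1
scene pad 160 [459.5 -23.7] [68.3 46.2] 75.3
scene pad 190 [459.8 -23.8] [66.1 44. ] 75.5
scene A 130 [471.2 399.1] [66.1 43.3] 83.5
scene A 170 [471.3 399.2] [64.3 40.8] 83.6
scene B 130 [512.  283.4] [43.5 66.8] 7.3
scene B 170 [512.3 283.3] [40.8 64.5] 7.6
[256.88610871 221.33994823]
top guide 170 [486.   73.6] [49.3 49.7] 75.8
top guide 200 [485.9  73.6] [45.6 46.2] 75.7
top pad 170 [461.4 -23.5] [68.2 44.8] 76.1
top pad 200 [461.2 -23.7] [64.9 41.1] 76.0
top A 130 [472.2 400.5] [68.6 46. ] 83.5
top A 170 [472.2 400.4] [65.3 41.9] 83.9
top B 130 [513.  284.4] [45.9 69.1] 7.7
top B 170 [513.  284.5] [41.9 66. ] 7.7
[nan nan]
knob [[483.7  72.5 117. ]] 22<stdin>:16: RuntimeWarning: Mean of empty slice.
  ret = um.true_divide(
```

```bash
cat > p.py <<'E'
import sys,numpy as np
from station import robot
# p.py x y z yawY(deg or 'k') rows  -> per-row tool-frame steps from measured pose
x,y,z,yw,n=sys.argv[1:6];n=int(n);s=robot.sense();R=np.array(s['ee_rot']);p=np.array(s['position'])
y0=np.degrees(np.arctan2(R[1,1],R[0,1]));dy=0 if yw=='k' else (float(yw)-y0+180)%360-180
d=(np.array([float(x),float(y),float(z)])-p)/n
print('t',round(s['clock'],2),'pos',p.round(1),'yawY',round(y0,2),'j',np.round(s['joints'],0),'w',round(s['grip_width'],1),'gf',round(s['grasp_force'],1),'F',np.round(s['force'],1))
for i in range(n):
    a=np.radians(y0+dy*i/n);Y=np.array([np.cos(a),np.sin(a),0]);X=np.array([-np.sin(a),np.cos(a),0])
    print(np.round([d@X/750,d@Y/750,-d[2]/750,-dy/n/6],4).tolist())
E
python3 p.py 471.8 399.8 160 -6.4 20
```

```text
t 0.1 pos [ 171.8 -495.5  241.5] yawY -70.87 j [-71.  15.  -8.  67.   0.  90.] w 85.1 gf 0.0 F [-0.3 -0.5  0.1]
[0.0384, -0.0498, 0.0054, -0.5373]
[0.0412, -0.0476, 0.0054, -0.5373]
[0.0438, -0.0452, 0.0054, -0.5373]
[0.0463, -0.0427, 0.0054, -0.5373]
[0.0486, -0.04, 0.0054, -0.5373]
[0.0508, -0.0372, 0.0054, -0.5373]
[0.0528, -0.0343, 0.0054, -0.5373]
[0.0546, -0.0313, 0.0054, -0.5373]
[0.0563, -0.0281, 0.0054, -0.5373]
[0.0578, -0.0249, 0.0054, -0.5373]
[0.0591, -0.0216, 0.0054, -0.5373]
[0.0602, -0.0183, 0.0054, -0.5373]
[0.0612, -0.0149, 0.0054, -0.5373]
[0.0619, -0.0114, 0.0054, -0.5373]
[0.0624, -0.0079, 0.0054, -0.5373]
[0.0628, -0.0044, 0.0054, -0.5373]
[0.0629, -0.0008, 0.0054, -0.5373]
[0.0629, 0.0027, 0.0054, -0.5373]
[0.0626, 0.0062, 0.0054, -0.5373]
[0.0622, 0.0097, 0.0054, -0.5373]
```

Call:
servo_tool(
  targets=[0.038,-0.05,0,-0.54,0.8,0.041,-0.048,0,-0.54,0.8,0.044,-0.045,0,-0.54,0.8,0.046,-0.043,0,-0.54,0.8,0.049,-0.04,0,-0.54,0.8,0.051,-0.037,0,-0.54,0.8,0.053,-0.034,0,-0.54,0.8,0.055,-0.031,0,-0.54,0.8],
  newtons=40,
)

```text
clock: 1.1
position: [292.0, -135.9, 242.2]
ee_rot: [[0.706, 0.709, 0.0], [0.709, -0.706, 0.0], [0.0, 0.0, -1.0]]
force: [1.1, 0.2, -0.3]
grip_width: 68.3
grasp_force: 0.0
```

Call:
servo_tool(
  targets=[0.056,-0.028,0,-0.54,0.8,0.058,-0.025,0,-0.54,0.8,0.059,-0.022,0,-0.54,0.8,0.06,-0.018,0,-0.54,0.8,0.061,-0.015,0,-0.54,0.8,0.062,-0.011,0,-0.54,0.8,0.062,-0.008,0,-0.54,0.8,0.063,-0.004,0,-0.54,0.8],
)

```text
clock: 2.1
position: [410.9, 221.9, 241.9]
ee_rot: [[0.324, 0.946, -0.001], [0.946, -0.324, -0.001], [-0.001, -0.0, -1.0]]
force: [0.6, -0.3, 0.6]
grip_width: 68.5
grasp_force: 0.0
```

```bash
python3 p.py 471.8 399.8 80 -6.4 6
```

```text
t 2.1 pos [410.9 221.9 241.9] yawY -18.9 j [ 28.   9. -15.  65.  -0. 137.] w 68.5 gf 0.0 F [ 0.6 -0.3  0.6]
[0.0418, -0.0, 0.036, -0.3474]
[0.0418, 0.0015, 0.036, -0.3474]
[0.0417, 0.003, 0.036, -0.3474]
[0.0415, 0.0046, 0.036, -0.3474]
[0.0413, 0.0061, 0.036, -0.3474]
[0.0411, 0.0076, 0.036, -0.3474]
```

Call:
servo_tool(
  targets=[0.042,0,0.036,-0.347,0.8,0.042,0.0015,0.036,-0.347,0.8,0.042,0.003,0.036,-0.347,0.8,0.0415,0.0045,0.036,-0.347,0.8,0.041,0.006,0.036,-0.347,0.8,0.041,0.0075,0.036,-0.347,0.8,0,0,0,0,0.8,0,0,0,0,0.8],
)

```text
clock: 3.1
position: [471.7, 397.8, 80.0]
ee_rot: [[0.114, 0.993, -0.001], [0.993, -0.114, -0.001], [-0.001, -0.001, -1.0]]
force: [0.1, 0.2, 0.5]
grip_width: 68.7
grasp_force: 0.0
```

```bash
python3 p.py 471.8 399.8 12 -6.4 4;  python3 - <<'E'
from station import viewer
import cv2,pickle
f=viewer.grab_frame('scene');pickle.dump(f,open('s1.pkl','wb'));cv2.imwrite('pics/s1.png',cv2.resize(f['image'][230:370,90:270],None,fx=4,fy=4,interpolation=2))
E
```

```text
t 3.1 pos [471.7 397.8  80. ] yawY -6.55 j [ 40.  30. -10.  50.  -0. 137.] w 68.7 gf 0.0 F [0.1 0.2 0.5]
[0.0007, -0.0, 0.0227, -0.0063]
[0.0007, -0.0, 0.0227, -0.0063]
[0.0007, -0.0, 0.0227, -0.0063]
[0.0007, -0.0, 0.0227, -0.0063]
```

View pics/s1.png

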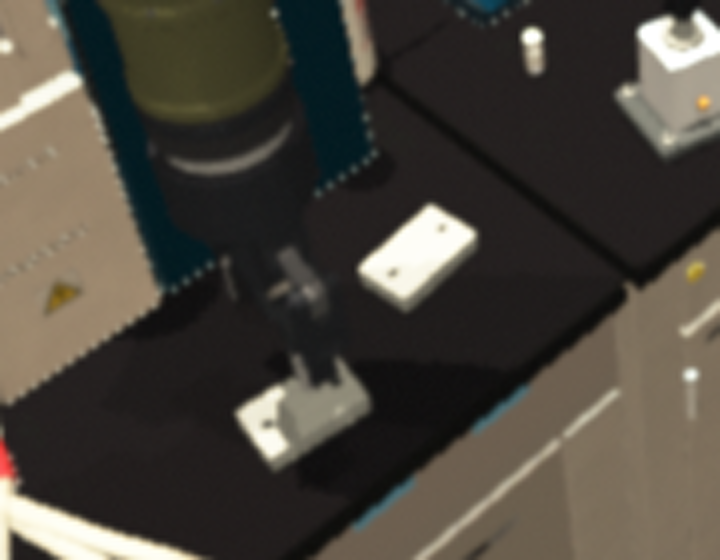

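The gripper stands centred over plate A (crop 300,410). Descending and closing.

Call:
servo_tool(
  targets=[0.0007,0,0.023,-0.006,0.8,0.0007,0,0.023,-0.006,0.8,0.0007,0,0.023,-0.006,0.8,0.0007,0,0.0217,-0.006,0.8,0,0,0,0,0.8,0,0,0,0,0.3,0,0,0,0,0.3,0,0,0,0,0.3],
)

```text
clock: 4.15
position: [473.1, 401.0, 13.1]
ee_rot: [[0.111, 0.994, 0.001], [0.994, -0.111, 0.001], [0.001, 0.001, -1.0]]
force: [0.6, -0.2, 1.0]
grip_width: 38.8
grasp_force: 41.5
```

```bash
python3 p.py 471.8 399.8 130 k 3
```

```text
t 4.15 pos [473.1 401.   13.1] yawY -6.4 j [ 40.  34. -14.  42.  -0. 137.] w 38.8 gf 41.5 F [ 0.6 -0.2  1. ]
[-0.0006, -0.0005, -0.052, 0.0]
[-0.0006, -0.0005, -0.052, 0.0]
[-0.0006, -0.0005, -0.052, 0.0]
```

Call:
servo_tool(
  targets=[0,0,-0.02,0,0.3,0,0,-0.05,0,0.3,0,0,-0.07,0,0.3,0,0,-0.07,0,0.3,-0.03,0,0,0,0.3,-0.05,0,0,0,0.3,-0.05,0,0,0,0.3,-0.05,0,0,0,0.3],
)

```text
clock: 5.15
position: [457.0, 265.2, 170.6]
ee_rot: [[0.111, 0.994, 0.001], [0.994, -0.111, 0.0], [0.0, 0.0, -1.0]]
force: [0.9, -0.2, -2.3]
grip_width: 38.8
grasp_force: 41.1
```

```bash
python3 p.py 460.8 -22.5 150 -14.2 7
```

```text
t 5.15 pos [457.  265.2 170.6] yawY -6.38 j [ 30.  18. -15.  57.  -0. 127.] w 38.8 gf 41.1 F [ 0.9 -0.2 -2.3]
[-0.0544, 0.0068, 0.0039, 0.1861]
[-0.0542, 0.0079, 0.0039, 0.1861]
[-0.0541, 0.0089, 0.0039, 0.1861]
[-0.0539, 0.01, 0.0039, 0.1861]
[-0.0537, 0.011, 0.0039, 0.1861]
[-0.0534, 0.0121, 0.0039, 0.1861]
[-0.0532, 0.0131, 0.0039, 0.1861]
```

Call:
servo_tool(
  targets=[-0.054,0.007,0,0.186,0.3,-0.054,0.008,0,0.186,0.3,-0.054,0.009,0,0.186,0.3,-0.054,0.01,0,0.186,0.3,-0.054,0.011,0,0.186,0.3,-0.053,0.012,0,0.186,0.3,-0.045,0.012,0.02,0.186,0.3,0,0,0,0,0.3],
)

```text
clock: 6.15
position: [460.9, -16.4, 154.7]
ee_rot: [[0.249, 0.968, -0.001], [0.968, -0.249, -0.0], [-0.001, -0.001, -1.0]]
force: [-1.1, 0.2, -2.1]
grip_width: 38.7
grasp_force: 41.1
```

```bash
python3 p.py 460.8 -22.5 110 -14.2 6
```

```text
t 6.15 pos [460.9 -16.4 154.7] yawY -14.43 j [ -2.  12. -25.  52.  -0. 102.] w 38.7 gf 41.1 F [-1.1  0.2 -2.1]
[-0.0013, 0.0003, 0.0099, -0.0063]
[-0.0013, 0.0003, 0.0099, -0.0063]
[-0.0013, 0.0003, 0.0099, -0.0063]
[-0.0013, 0.0003, 0.0099, -0.0063]
[-0.0013, 0.0003, 0.0099, -0.0063]
[-0.0013, 0.0003, 0.0099, -0.0063]
```

Call:
servo_tool(
  targets=[-0.0013,0.0003,0.01,-0.006,0.3,-0.0013,0.0003,0.01,-0.006,0.3,-0.0013,0.0003,0.01,-0.006,0.3,-0.0013,0.0003,0.01,-0.006,0.3,-0.0013,0.0003,0.01,-0.006,0.3,-0.001,0.0003,0.01,-0.006,0.3,0,0,0,0,0.3,0,0,0,0,0.3],
)

```text
clock: 7.15
position: [462.1, -20.5, 109.9]
ee_rot: [[0.242, 0.97, 0.0], [0.97, -0.242, 0.0], [0.0, 0.0, -1.0]]
force: [-0.2, -0.2, -2.2]
grip_width: 39.1
grasp_force: 41.1
```

```bash
python3 p.py 460.8 -22.5 86 -14.2 3;  python3 - <<'E'
from station import viewer
import cv2,pickle
f=viewer.grab_frame('scene');pickle.dump(f,open('s2.pkl','wb'));cv2.imwrite('pics/s2.png',cv2.resize(f['image'][180:280,235:345],None,fx=6,fy=6,interpolation=2))
E
```

```text
t 7.15 pos [462.1 -20.5 109.9] yawY -14.0 j [ -3.  15. -30.  46.   0. 101.] w 39.1 gf 41.1 F [-0.2 -0.2 -2.2]
[-0.001, -0.0003, 0.0106, 0.011]
[-0.001, -0.0003, 0.0106, 0.011]
[-0.001, -0.0003, 0.0106, 0.011]
```

View pics/s2.png

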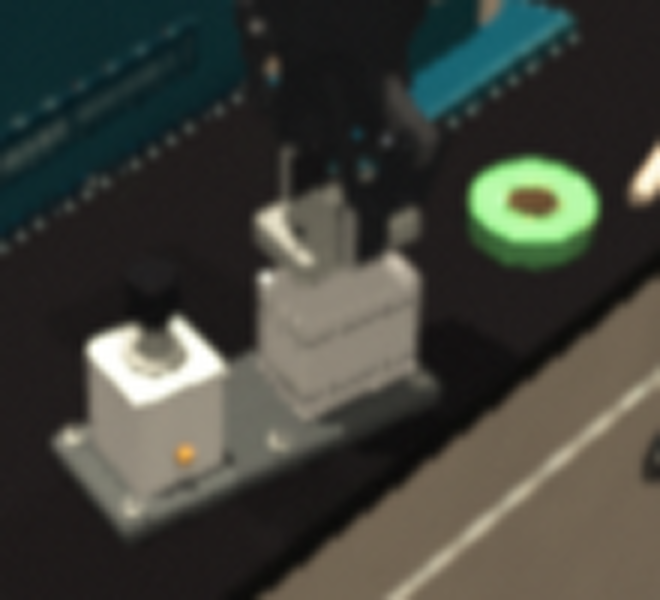

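Plate A is level, above the pad (crop 340,230), and parallel to it. I'll lower it to just above contact.

Call:
servo_tool(
  targets=[-0.001,-0.0003,0.0106,0.01,0.3,-0.001,-0.0003,0.0106,0.01,0.3,-0.001,-0.0003,0.0106,0.01,0.3,0,0,0,0,0.3,0,0,0,0,0.3,0,0,0,0,0.3,0,0,0,0,0.3,0,0,0,0,0.3],
)

```text
clock: 8.2
position: [460.8, -22.4, 86.0]
ee_rot: [[0.245, 0.97, 0.0], [0.97, -0.245, -0.0], [0.0, 0.0, -1.0]]
force: [0.0, 0.4, -2.3]
grip_width: 38.9
grasp_force: 41.3
```

```bash
python3 p.py 460.8 -22.5 85 -14.2 1
```

```text
t 8.2 pos [460.8 -22.4  86. ] yawY -14.17 j [ -3.  16. -32.  42.  -0. 101.] w 38.9 gf 41.3 F [ 0.   0.4 -2.3]
[-0.0001, 0.0001, 0.0013, 0.0045]
```

Call:
servo_tool(
  targets=[0,0,0.0008,0,0.3,0,0,0.0008,0,0.3,0,0,0,0,0.3,0,0,0,0,0.3,0,0,0,0,0.7,0,0,0,0,0.7,0,0,0,0,0.7,0,0,0,0,0.7],
)

```text
clock: 9.2
position: [460.8, -22.5, 84.7]
ee_rot: [[0.245, 0.97, -0.0], [0.97, -0.245, -0.0], [-0.0, -0.0, -1.0]]
force: [-0.0, -0.3, -1.6]
grip_width: 59.6
grasp_force: 0.0
```

Call:
servo_tool(
  targets=[0,0,-0.03,0,0.8,0,0,-0.05,0,0.8,0,0,-0.05,0,0.8,0.03,-0.003,-0.02,0,0.8,0.05,-0.003,0,0,0.8,0.055,0,0,0,0.8,0.055,0,0,-0.5,0.8,0.055,0,0,-0.5,0.8],
)

```text
clock: 10.2
position: [499.6, 158.6, 197.2]
ee_rot: [[0.141, 0.99, 0.0], [0.99, -0.141, 0.0], [0.0, 0.0, -1.0]]
force: [0.6, 0.6, -0.2]
grip_width: 68.2
grasp_force: 0.0
```

```bash
python3 p.py 512.6 283.9 100 7.6 7;  python3 - <<'E'
from station import viewer
from h import *
for n,a,b,c,d in [('scene',270,205,315,265),('top',266,216,303,250)]:
    f=viewer.grab_frame(n);pickle.dump(f,open(n+'3.pkl','wb'));k=6
    im=cv2.resize(f['image'][b:d,a:c],None,fx=k,fy=k,interpolation=2)
    cv2.imwrite(f'pics/{n}3.png',im)
    for t in (170,200):
        ct=max(cv2.findContours((im.min(2)>t).astype('u1'),0,1)[0],key=cv2.contourArea).reshape(-1,2)
        r=cv2.minAreaRect(plane(f,(ct+.5)/k-.5+[a,b],87)[:,:2].astype('f4'));print(n,t,np.round(r[0],1),np.round(r[1],1),round(r[2],1))
E
```

```text
t 10.2 pos [499.6 158.6 197.2] yawY -8.09 j [ 18.  16. -13.  61.  -0. 116.] w 68.2 gf 0.0 F [ 0.6  0.6 -0.2]
[0.024, -0.0009, 0.0185, -0.3735]
[0.024, 0.0, 0.0185, -0.3735]
[0.024, 0.001, 0.0185, -0.3735]
[0.0239, 0.0019, 0.0185, -0.3735]
[0.0238, 0.0028, 0.0185, -0.3735]
[0.0237, 0.0038, 0.0185, -0.3735]
[0.0235, 0.0047, 0.0185, -0.3735]
scene 170 [458.5 -23.1] [65.6 43.9] 76.2
scene 200 [458.7 -23. ] [64.  41.5] 76.0
top 170 [460.  -22.6] [65.9 42.3] 76.0
top 200 [459.8 -22.5] [62.1 38.8] 75.8
```

View pics/scene3.png

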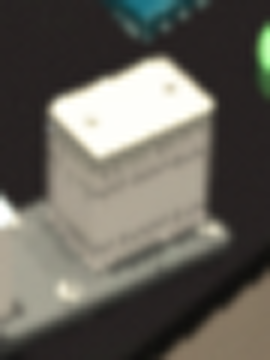

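Plate A lies flush on the pad (crop 130,110), within about 1.5 mm by the measurement. Next is B.

Call:
servo_tool(
  targets=[0.022,0,0.018,-0.373,0.75,0.024,0.001,0.018,-0.373,0.75,0.024,0.002,0.018,-0.373,0.75,0.024,0.002,0.018,-0.373,0.75,0.024,0.003,0.018,-0.373,0.75,0.024,0.004,0.018,-0.373,0.75,0.02,0.005,0.018,-0.373,0.75,0,0,0,0,0.75],
)

```text
clock: 11.3
position: [514.6, 279.5, 101.2]
ee_rot: [[-0.132, 0.991, -0.002], [0.991, 0.132, -0.001], [-0.001, -0.002, -1.0]]
force: [-0.4, -0.2, 0.2]
grip_width: 63.9
grasp_force: 0.0
```

```bash
python3 p.py 514 284.5 13 7.6 4
```

```text
t 11.3 pos [514.6 279.5 101.2] yawY 7.6 j [ 29.  26. -13.  51.  -0. 111.] w 63.9 gf 0.0 F [-0.4 -0.2  0.2]
[0.0017, 0.0, 0.0294, 0.0001]
[0.0017, 0.0, 0.0294, 0.0001]
[0.0017, 0.0, 0.0294, 0.0001]
[0.0017, 0.0, 0.0294, 0.0001]
```

Call:
servo_tool(
  targets=[0.0015,0,0.03,0,0.75,0.0015,0,0.03,0,0.75,0.0015,0,0.03,0,0.75,0.0015,0,0.027,0,0.75,0,0,0,0,0.75,0,0,0,0,0.3,0,0,0,0,0.3,0,0,0,0,0.3],
)

```text
clock: 12.3
position: [515.7, 283.5, 16.5]
ee_rot: [[-0.13, 0.991, 0.002], [0.991, 0.13, 0.001], [0.001, 0.003, -1.0]]
force: [-0.2, -1.0, 5.1]
grip_width: 38.4
grasp_force: 41.6
```

```bash
python3 p.py 514 284.5 170 k 3
```

```text
t 12.3 pos [515.7 283.5  16.5] yawY 7.48 j [ 29.  31. -19.  40.  -0. 111.] w 38.4 gf 41.6 F [-0.2 -1.   5.1]
[0.0005, -0.0007, -0.0682, 0.0]
[0.0005, -0.0007, -0.0682, 0.0]
[0.0005, -0.0007, -0.0682, 0.0]
```

Call:
servo_tool(
  targets=[0,0,-0.02,0,0.3,0,0,-0.05,0,0.3,0,0,-0.07,0,0.3,0,0,-0.07,0,0.3,-0.03,0,-0.01,0.2,0.3,-0.05,0,0,0.4,0.3,-0.05,0,0,0.4,0.3,-0.05,0,0,0.4,0.3],
)

```text
clock: 13.3
position: [524.1, 146.5, 179.0]
ee_rot: [[0.018, 1.0, -0.002], [1.0, -0.018, -0.001], [-0.001, -0.002, -1.0]]
force: [-0.4, -0.7, -1.3]
grip_width: 38.7
grasp_force: 40.8
```

```bash
python3 p.py 461.8 -23.7 160 -14.2 6
```

```text
t 13.3 pos [524.1 146.5 179. ] yawY -1.02 j [ 16.  19. -12.  59.  -0. 107.] w 38.7 gf 40.8 F [-0.4 -0.7 -1.3]
[-0.0381, -0.0132, 0.0042, 0.366]
[-0.0386, -0.0117, 0.0042, 0.366]
[-0.039, -0.0102, 0.0042, 0.366]
[-0.0393, -0.0087, 0.0042, 0.366]
[-0.0396, -0.0072, 0.0042, 0.366]
[-0.0399, -0.0057, 0.0042, 0.366]
```

Call:
servo_tool(
  targets=[-0.037,-0.013,0,0.366,0.3,-0.0385,-0.012,0,0.366,0.3,-0.039,-0.01,0,0.366,0.3,-0.039,-0.009,0.005,0.366,0.3,-0.0395,-0.007,0.01,0.366,0.3,-0.03,-0.006,0.01,0.366,0.3,0,0,0,0,0.3,0,0,0,0,0.3],
)

```text
clock: 14.3
position: [464.4, -13.1, 161.1]
ee_rot: [[0.243, 0.97, -0.0], [0.97, -0.243, 0.0], [0.0, -0.0, -1.0]]
force: [0.1, -0.1, -0.9]
grip_width: 38.6
grasp_force: 40.8
```

```bash
python3 p.py 461.8 -23.7 120 -14.2 6
```

```text
t 14.3 pos [464.4 -13.1 161.1] yawY -14.09 j [ -2.  12. -24.  53.   0. 102.] w 38.6 gf 40.8 F [ 0.1 -0.1 -0.9]
[-0.0024, 0.0, 0.0091, 0.003]
[-0.0024, 0.0, 0.0091, 0.003]
[-0.0024, 0.0, 0.0091, 0.003]
[-0.0024, 0.0, 0.0091, 0.003]
[-0.0024, 0.0, 0.0091, 0.003]
[-0.0024, 0.0, 0.0091, 0.003]
```

Call:
servo_tool(
  targets=[-0.0024,0,0.009,0.003,0.3,-0.0024,0,0.009,0.003,0.3,-0.0024,0,0.009,0.003,0.3,-0.0024,0,0.009,0.003,0.3,-0.0024,0,0.009,0.003,0.3,-0.0024,0,0.009,0.003,0.3,0,0,0,0,0.3,0,0,0,0,0.3],
)

```text
clock: 15.3
position: [462.1, -23.7, 120.8]
ee_rot: [[0.245, 0.969, 0.0], [0.969, -0.245, 0.0], [0.0, 0.0, -1.0]]
force: [0.4, 0.3, -2.2]
grip_width: 38.7
grasp_force: 40.8
```

```bash
python3 p.py 461.8 -23.7 102 -14.2 3;  python3 - <<'E'
from station import viewer
import cv2,pickle
f=viewer.grab_frame('scene');pickle.dump(f,open('s4.pkl','wb'));cv2.imwrite('pics/s4.png',cv2.resize(f['image'][180:280,235:345],None,fx=6,fy=6,interpolation=2))
E
```

```text
t 15.3 pos [462.1 -23.7 120.8] yawY -14.2 j [ -3.  14. -29.  47.   0. 101.] w 38.7 gf 40.8 F [ 0.4  0.3 -2.2]
[-0.0, -0.0001, 0.0084, 0.0001]
[-0.0, -0.0001, 0.0084, 0.0001]
[-0.0, -0.0001, 0.0084, 0.0001]
```

View pics/s4.png

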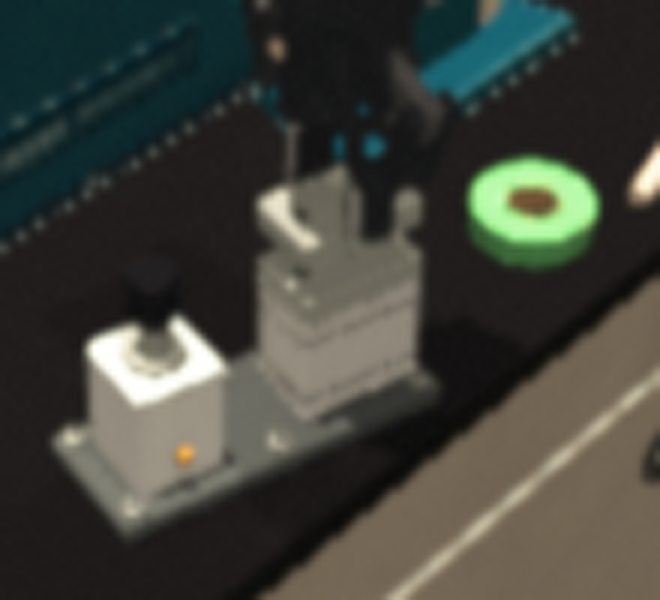

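Plate B is level and aligned above A (crop 340,220). I'll lower it in stages, watching the force.

Call:
servo_tool(
  targets=[0,0,0.007,0,0.3,0,0,0.007,0,0.3,0,0,0.007,0,0.3,0,0,0.001,0,0.3,0,0,0,0,0.3,0,0,0,0,0.3,0,0,0,0,0.3,0,0,0,0,0.3],
)

```text
clock: 16.35
position: [462.1, -23.7, 104.4]
ee_rot: [[0.245, 0.969, 0.0], [0.969, -0.245, -0.0], [0.0, 0.0, -1.0]]
force: [0.2, -0.2, -1.9]
grip_width: 38.8
grasp_force: 40.8
```

```bash
python3 p.py 461.8 -23.7 101 -14.2 1
```

```text
t 16.35 pos [462.1 -23.7 104.4] yawY -14.19 j [ -3.  15. -30.  45.   0. 101.] w 38.8 gf 40.8 F [ 0.2 -0.2 -1.9]
[-0.0001, -0.0004, 0.0045, 0.0012]
```

Call:
servo_tool(
  targets=[0,0,0.001,0,0.3,0,0,0.001,0,0.3,0,0,0,0,0.3,0,0,0,0,0.3,0,0,0,0,0.3,0,0,0,0,0.3,0,0,0,0,0.3,0,0,0,0,0.3],
)

```text
clock: 17.35
position: [462.1, -23.7, 103.4]
ee_rot: [[0.245, 0.969, 0.001], [0.969, -0.245, -0.0], [0.0, 0.001, -1.0]]
force: [-2.2, 0.2, 5.3]
grip_width: 38.8
grasp_force: 41.5
```

Contact made. Releasing and backing off, then checking.

Call:
servo_tool(
  targets=[0,0,-0.0006,0,0.3,0,0,0,0,0.7,0,0,0,0,0.7,0,0,0,0,0.7,0,0,-0.02,0,0.7,0,0,-0.04,0,0.7,0,0,-0.04,0,0.7,0,0,-0.02,0,0.7],
)

```text
clock: 18.35
position: [462.9, -23.7, 194.8]
ee_rot: [[0.245, 0.969, 0.002], [0.969, -0.245, -0.0], [0.0, 0.002, -1.0]]
force: [0.7, 0.5, 0.6]
grip_width: 59.7
grasp_force: 0.0
```

Call:
servo_tool(
  targets=[0.03,0,0,0,0.6,0.05,0,0,0,0.6,0.05,0,0,0,0.6,0.05,0,0,0,0.6,0.05,0,0,0,0.6,0,0,0,0,0.6,0,0,0,0,0.6,0,0,0,0,0.6],
)

```text
clock: 19.35
position: [503.9, 142.6, 193.1]
ee_rot: [[0.246, 0.969, -0.001], [0.969, -0.246, -0.0], [-0.001, -0.0, -1.0]]
force: [0.1, 0.1, 0.2]
grip_width: 51.1
grasp_force: 0.0
```

```bash
python3 p.py 486.6 73.9 170 -14.2 3;  python3 - <<'E'
from station import viewer
from h import *
for n,a,b,c,d in [('scene',270,195,315,265),('top',266,216,303,250)]:
    f=viewer.grab_frame(n);pickle.dump(f,open(n+'5.pkl','wb'));k=6
    im=cv2.resize(f['image'][b:d,a:c],None,fx=k,fy=k,interpolation=2)
    for t in (170,200):
        ct=max(cv2.findContours((im.min(2)>t).astype('u1'),0,1)[0],key=cv2.contourArea).reshape(-1,2)
        r=cv2.minAreaRect(plane(f,(ct+.5)/k-.5+[a,b],102)[:,:2].astype('f4'));print(n,t,np.round(r[0],1),np.round(r[1],1),round(r[2],1))
    if n=='scene':
        cv2.imwrite('pics/s5.png',cv2.resize(f['image'][180:280,235:345],None,fx=6,fy=6,interpolation=2))
E
```

```text
t 19.35 pos [503.9 142.6 193.1] yawY -14.26 j [ 16.  16. -14.  60.  -0. 120.] w 51.1 gf 0.0 F [0.1 0.1 0.2]
[-0.0315, 0.0001, 0.0103, -0.0034]
[-0.0315, 0.0001, 0.0103, -0.0034]
[-0.0315, 0.0001, 0.0103, -0.0034]
scene 170 [460.1 -22.8] [66.3 44.2] 76.1
scene 200 [460.2 -22.9] [64.1 41.9] 75.7
top 170 [461.3 -22.3] [66.3 42.4] 75.9
top 200 [461.2 -22.1] [63. 39.] 76.7
```

View pics/s5.png

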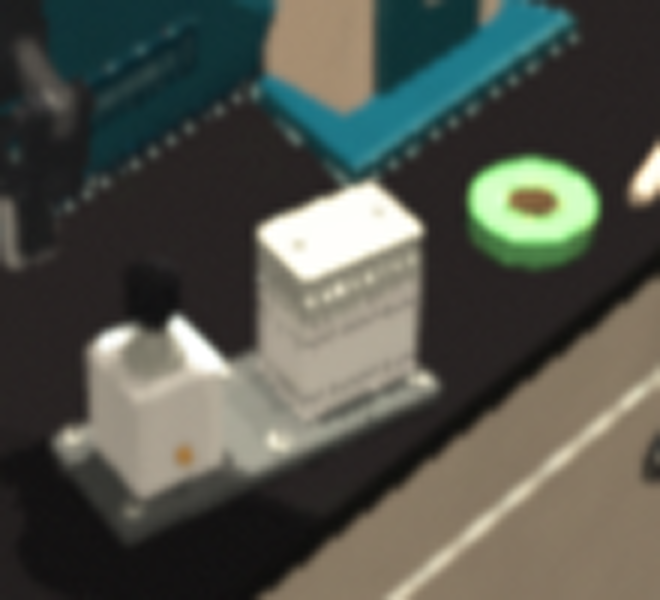

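The pile is flush (crop 340,240), at about (460.7,-22.5) against the pad's (460.5,-23.7), with the plunger still home. Now the knob.

Call:
servo_tool(
  targets=[-0.02,0,0,0,0.6,-0.03,0,0,-0.003,0.6,-0.03,0,0.01,-0.003,0.6,-0.0145,0,0.02,-0.003,0.6,0,0,0,0,0.6,0,0,0,0,0.6,0,0,0,0,0.6,0,0,0,0,0.6],
  newtons=20,
)

```text
clock: 20.45
position: [487.3, 75.2, 171.1]
ee_rot: [[0.244, 0.97, 0.001], [0.97, -0.244, 0.0], [0.0, 0.001, -1.0]]
force: [0.3, -0.3, 0.1]
grip_width: 51.6
grasp_force: 0.0
```

```bash
python3 p.py 486.6 73.8 106 -14.2 4
```

```text
t 20.45 pos [487.3  75.2 171.1] yawY -14.1 j [  9.  14. -20.  56.   0. 113.] w 51.6 gf 0.0 F [ 0.3 -0.3  0.1]
[-0.0005, -0.0001, 0.0217, 0.0041]
[-0.0005, -0.0001, 0.0217, 0.0041]
[-0.0005, -0.0001, 0.0217, 0.0041]
[-0.0005, -0.0001, 0.0217, 0.0041]
```

Call:
servo_tool(
  targets=[-0.0005,-0.0001,0.0215,0.004,0.6,-0.0005,-0.0001,0.0215,0.004,0.6,-0.0005,-0.0001,0.0215,0.004,0.6,-0.0005,-0.0001,0.0215,0.004,0.6,0,0,0,0,0.6,0,0,0,0,0.6,0,0,0,0,0.6,0,0,0,0,0.6],
)

```text
clock: 21.45
position: [486.7, 73.6, 106.8]
ee_rot: [[0.246, 0.969, 0.001], [0.969, -0.246, 0.0], [0.0, 0.001, -1.0]]
force: [1.0, 0.0, 0.6]
grip_width: 51.1
grasp_force: 0.0
```

```bash
python3 p.py 486.6 73.8 106 -14.2 1;  python3 - <<'E'
from station import viewer
from h import *
f=viewer.grab_frame('scene');cv2.imwrite('pics/s6.png',cv2.resize(f['image'][180:280,235:345],None,fx=6,fy=6,interpolation=2))
E
```

```text
t 21.45 pos [486.7  73.6 106.8] yawY -14.23 j [  9.  17. -26.  46.   0. 113.] w 51.1 gf 0.0 F [1.  0.  0.6]
[0.0003, -0.0002, 0.001, -0.0054]
```

View pics/s6.png

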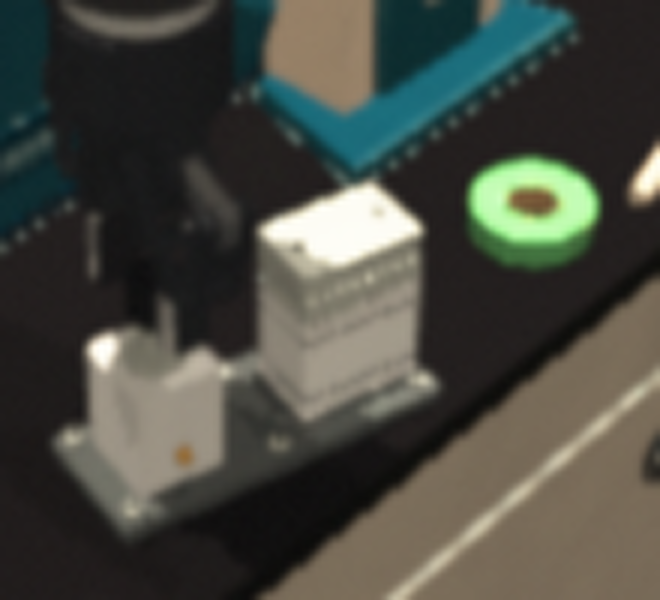

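The fingers straddle the knob, well clear of the pile. Closing gently at 20 N.

Call:
servo_tool(
  targets=[0,0,0,0,0.4,0,0,0,0,0.34,0,0,0,0,0.3,0,0,0,0,0.27,0,0,0,0,0.24,0,0,0,0,0.2,0,0,0,0,0.2,0,0,0,0,0.2],
)

```text
clock: 22.5
position: [486.4, 73.4, 106.2]
ee_rot: [[0.246, 0.969, 0.0], [0.969, -0.246, -0.0], [0.0, 0.0, -1.0]]
force: [0.7, -0.0, -0.3]
grip_width: 23.2
grasp_force: 19.9
```

```bash
python3 p.py 486.6 73.8 106 -14.2 1; python3 -c "
from station import robot;print(robot.sense()['wrist_torque'])"
```

```text
t 22.5 pos [486.4  73.4 106.2] yawY -14.24 j [  9.  18. -26.  46.  -0. 113.] w 23.2 gf 19.9 F [ 0.7 -0.  -0.3]
[0.0005, 0.0001, 0.0003, -0.006]
[-0.09880735 -0.09588481 -0.01207485]
```

Call:
servo_tool(
  targets=[0,0,-0.002,0,0.2,0,0,-0.004,0,0.2,0,0,-0.004,0,0.2,0,0,-0.005,0,0.2,0,0,-0.005,0,0.2,0,0,0,0,0.2,0,0,0,0,0.2,0,0,0,0,0.2],
)

```text
clock: 23.5
position: [486.1, 73.4, 121.0]
ee_rot: [[0.246, 0.969, -0.0], [0.969, -0.246, -0.0], [-0.0, -0.0, -1.0]]
force: [0.2, -0.1, -1.9]
grip_width: 23.3
grasp_force: 19.8
```

```bash
python3 p.py 486.4 73.4 136.2 -14.2 3
```

```text
t 23.5 pos [486.1  73.4 121. ] yawY -14.24 j [  9.  17. -25.  49.   0. 113.] w 23.3 gf 19.8 F [ 0.2 -0.1 -1.9]
[0.0, 0.0001, -0.0067, -0.002]
[0.0, 0.0001, -0.0067, -0.002]
[0.0, 0.0001, -0.0067, -0.002]
```

Call:
servo_tool(
  targets=[0,0,-0.004,0,0.2,0,0,-0.005,0,0.2,0,0,-0.005,0,0.2,0,0,-0.004,0,0.2,0,0,-0.002,0,0.2,0,0,0,0,0.2,0,0,0,0,0.2,0,0,0,0,0.2],
)

```text
clock: 24.5
position: [486.1, 73.4, 136.1]
ee_rot: [[0.246, 0.969, -0.0], [0.969, -0.246, -0.0], [-0.0, -0.0, -1.0]]
force: [0.7, -0.2, -3.1]
grip_width: 23.1
grasp_force: 19.8
```

```bash
python3 p.py 486.4 73.4 136.2 -14.2 1;  python3 - <<'E'
from station import viewer
from h import *
f=viewer.grab_frame('scene');pickle.dump(f,open('s7.pkl','wb'))
im=cv2.resize(f['image'][180:280,235:345],None,fx=6,fy=6,interpolation=2)
for z,c in ((72,(0,0,255)),(102,(0,255,0)),(108,(255,0,0))):
    a=np.linspace(0,2*np.pi,24);P=np.c_[485.2+15*np.cos(a),73.2+15*np.sin(a),z+0*a]
    for u,v in (proj(f,P)-[235,180]+.5)*6: cv2.circle(im,(int(u),int(v)),1,c,-1)
cv2.imwrite('pics/s7.png',im)
E
```

```text
t 24.5 pos [486.1  73.4 136.1] yawY -14.24 j [  9.  16. -23.  51.   0. 113.] w 23.1 gf 19.8 F [ 0.7 -0.2 -3.1]
[0.0, 0.0004, -0.0002, -0.0064]
```

View pics/s7.png

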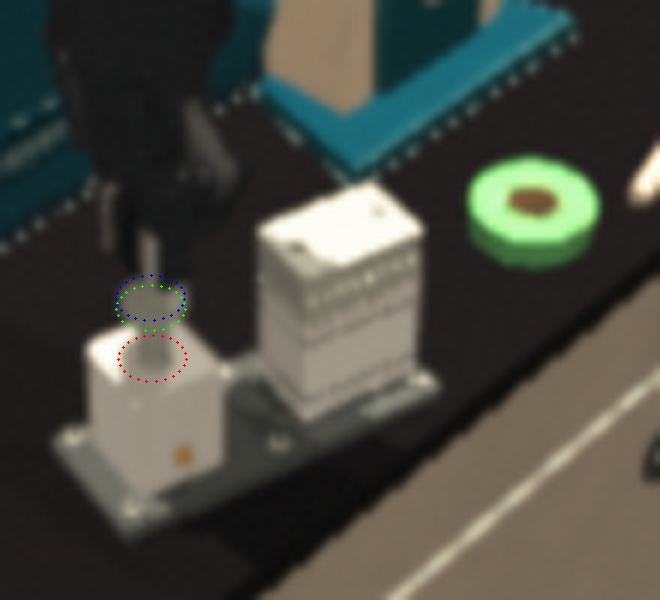

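The collar (crop 150,305) matches the circles projected for 102 to 108 mm height, the rod runs down into the bore, and the side forces are under 1 N. Handing in.

```bash
python3 -c "
from station import robot;print(robot.job_done())"
```

```text
the job is handed in; nothing more can be done
None
```

The job is handed in: both plates measured within about 1.5 mm of flush on the pad, and the plunger is held by its knob about 30 mm up, its collar underside level with the pile top; the judge's verdict was not shown.

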